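# Screw the tap handle back into its deep tower by feel

## Task

The mixer tap on the plywood service board is missing the handle of its nearer tower. Lift the spare handle with its brass spindle out of the wooden stand, lower it down the tower's deep bore, find the start of the hidden thread by feel without ever forcing it, and screw it clockwise fully home, only hand-tight, so that its collar sits flat on the tower's rim and stays there when you let go. Leave the other things on the worktop where they are.

Things in the scene. Friction and masses are not known exactly. Their poses are not given: they have to be found in the camera images.
- handle_bar (a point): Centre of the steel handle's flat-sided T-bar: 56 mm long (x axis), 12 mm wide (y axis), 18 mm tall, half-way up it. It is 30 mm above the underside of the round collar; a 12 mm thick, 17 mm tall neck joins collar and bar. The handle with its spindle weighs about 220 g and starts hanging upright in the stand. z axis up the spindle.
- collar (a point): Centre of the underside of the handle's collar (disc of 48 mm diameter, 4 mm thick), the face that must lie on the tower's rim; x axis along the T-bar, z axis up the spindle. Below it hangs the brass spindle, 60 mm long, 16 mm in diameter, with a 30 mm wide guide land 20 to 30 mm below the collar.
- lugs (a point): On the spindle's axis 51.5 mm below the collar's underside, in the middle of its three thread lugs: 120 degrees apart, one below the T-bar's +x end, each 5 mm wide, 5 mm tall, reaching out to 15 mm radius. They work like a coarse three-start screw. The spindle ends 8.5 mm farther down in a 12 mm wide nose.
- stand: Centre of the underside of the fixed wooden stand, 76 x 76 mm and 66 mm tall, with a 37 mm wide hole right through it from above; the spindle hangs in it with the collar's underside on the stand's top face.
- tap_rim (a point): Centre of the rim of the tap's open tower, on the bore's axis, 85 mm above the worktop, z axis up; the tap is fixed. Tower 52 mm wide outside; bore 34 mm wide, its mouth chamfered to 40 mm. The x axis points along the tap to a low spout (110 mm away, top 78 mm above the worktop, pointing to +x and +y) and a second tower with a fitted handle (220 mm away).
- thread (a point): On the bore's axis 47.5 mm below the rim, half-way up the hidden right-hand thread: three brass flights of 60 degrees with 60 degree gaps, dropping 4.5 mm per radian clockwise seen from above. Their angle is unknown, new each time. Lugs resting on flights hold the collar 5.5 to 12 mm above the rim, higher towards a flight's counter-clockwise end, past which they drop into a gap.
- washer_top (a point): Top of a sprung rubber washer in the bore, 53 mm below the rim at rest. In a gap it meets the spindle's nose with the collar 7 mm above the rim: 2 N, rising 0.45 N per mm to 5 N with the collar on the rim. Lugs pressed down in a gap till the collar is under 2.5 mm up slip under the flights on turning clockwise, 45 to 90 degrees, to a firm stop; friction then holds. Unthreaded it springs up.
- insert (a joint): How far (m) the threaded insert is pushed down (positive) or pulled up (negative) by the lugs on its stiff rubber bed: 8 N per mm, about 0 unloaded. Beyond 3 mm either way (24 N) the thread is damaged.
- twist (a joint): How far (rad, clockwise seen from above positive) the threaded insert is twisted by the spindle in its rubber bed: 6 N m per rad, 0 unloaded. Turning against the firm stop twists it; hand-tight is 0.3 to 1 N m. Beyond 0.25 rad (1.5 N m) either way it is overtightened and damaged.
- mug: Centre of the foot of a white mug, 76 mm wide, 85 mm tall. A bystander.
- jar: Centre of the foot of a glass jar with a steel cap, 64 mm wide, 100 mm tall. A bystander.
- wrench: A steel wrench lying on the worktop; its origin, on the worktop. A bystander.
- pot: Centre of the foot of an aluminium pot, 150 mm wide, 85 mm tall. A bystander.

How it is judged (in metres and radians):
On the way:
1. the spindle is down in the tower's bore, its thread lugs near the hidden thread (z of collar in the frame of tap_rim between -0.003 and 0.02 m and horizontal distance between collar and tap_rim below 0.005 m), for 0.1 s.
At the end, for the whole second after the job is handed in: The collar's underside lies within 1.8 mm of the rim's height, within 4 mm of the bore's axis and upright within 0.06 rad, with the fingers off the handle, and stays so by the thread's hold (z of collar in the frame of tap_rim between -0.002 and 0.0018 m and horizontal distance between collar and tap_rim below 0.004 m and angle between collar's own z axis and vertical below 0.06 rad and contact force between spindle and the fingers below 0.1 N); the robot touches nothing.
It fails at once if the thread is forced: lugs pushed down on, or pulled up against, the thread with more than about 24 N (value of joint insert above 0.003 m or value of joint insert below -0.003 m).
It fails at once if the thread is forced round: twisted or overtightened with more than about 1.5 N m (value of joint twist above 0.25 rad or value of joint twist below -0.25 rad).
It fails at once if the mug, jar, wrench or pot is moved more than 20 mm (distance of any of mug, jar, wrench, pot from where it was at the start of the episode above 0.02 m).
It also fails if it takes over 54 s, if anything falls off the work surface, if the arm or the gripper's body presses on something with over 40 N, if the wrist force passes 120 N, or if a joint passes its speed limit or range.

## Robot

A 6-joint arm with a two-finger parallel gripper is mounted at the origin on the work surface. World frame = base frame: x ahead of the robot, y to its left, z up, the work surface at z = 0. Lengths are in m, angles in degrees, forces in N, time in s.
With the tool pointing down it reaches from about 0.4 to 0.825 m from the base axis. Payload 7 kg.
Tool frame: the origin (TCP) lies between the finger pads; the fingertips stand ctrl.tip_extent ahead of it and the grasp point (between the pads) lies 2 mm behind it (ctrl.tip_extent is the distance from the TCP to the fingertips, in m); z points along the fingers, y is the direction in which the jaws open and shut (so a half turn about z gives the same grasp; the last joint's range is limited). The gripper opens to 88 mm and grips with 3 to 60 N. Pads are 19 mm wide; open, the fingers measure 130 mm over their backs; the gripper's body (78 mm by 193 mm) begins 47 mm behind the grasp point.
Start: joints at [-60.671, 20.546, 0.682, 0, -70.136, -16.507], TCP at [0.15, -0.658, 0.244] pointing down, gripper open.
Joint ranges: [-176.03, 176.03], [-82.01, 121.73], [-58.28, 71.71], [-173.87, 95.51], [-174.79, -0.11], [-173.66, 173.66]. Speed limits (degrees/s): [136.94, 136.94, 172.46, 180, 180, 180].

## Interface

Orientations are given as [roll, pitch, yaw] about the fixed x, y, z axes, in that order (R = Rz(yaw) Ry(pitch) Rx(roll)).
In Python, from plant import ctrl gives the robot as it stands.
- The arm moves only by the shell command python3 -m handwheel 'ROWS' [OPENING]. ROWS is JSON, a list of rows, each a list of 6 numbers: the shift along the tool's x, y, z in m, then the turn, a rotation vector about the tool's x, y, z in rad. In form: [[dx, dy, dz, ax, ay, az], ...]. A call has 1 to 8 rows; each row is the pose to reach, as a shift and turn from the pose commanded when the call began, along the tool's axes at that moment; what a row does not reach only later rows make up. A row lasts 1/8 s, in which the tool goes at most 62.5 mm and 10.7 degrees, less where a joint would pass 70% of its speed; a pose out of reach is approached as far as the arm can. A call with a gripper value outside its range is refused whole. OPENING is the closure, from -1 (fully open) to 1 (shut), so that 0 is half open, set as the call begins (- or left out, the last holds). The fingers move at their own pace and stop on an object; the grip force is fixed at half the most. Time passes only in rows, so rows that repeat a pose let the fingers close. It gives the time, the measured TCP pose, the force and the opening at its end, in the units of the state.
- ctrl.get_obs(): the state, without advancing time (a new reading comes with each control period).
- ctrl.snapshot(name): name is "side" or "top" or "wrist"; returns a dict with "img" (384x512x3 uint8, blue, green, red), "fx", "fy", "cx", "cy" (pixels), "R" (3x3) and "t" (3): a world point X has camera coordinates R X + t. Camera axes: x right, y down, z forward; pixel columns grow to the right and rows downward; lengths in m; the calibration is good to about 2 mm. A picture is of the moment at which its call begins. There is no depth.
- ctrl.close_job(): hands the job in, once; it reports no verdict.
The state is a dict: "clock": time; "joint_pos": joint angles; "qvel": joint speeds; "tau": joint torques, N m; "tool_pos": TCP position; "orientation": TCP orientation; "force": force on the tool from outside, world axes, zero at the start; "moment": the same for the moment, N m; "opening": finger opening in m.
Only numpy, scipy, OpenCV 4.12 (cv2) and the standard library are available. Lean on these libraries where they do the work, as an engineer would, in place of code of your own. Each camera call takes 0.05 s, during which the arm holds its last target.

## Working session

There is one attempt and no reset: what is moved stays moved. The work goes in short steps, Python scripts to look and compute and a shell command to move; the robot and the scene stay as the last step left them, time stands still between calls to the robot, and variables do not carry over. Pictures are saved under pics/ and viewed, and the job is handed in when it is done.

```bash
ls; mkdir -p pics; python3 - <<'E'
from plant import ctrl
import cv2
for n in ["top","side","wrist"]:
    s=ctrl.snapshot(n); cv2.imwrite(f"pics/{n}0.png",s["img"]); print(n,s["fx"],s["fy"],s["cx"],s["cy"],s["R"],s["t"])
o=ctrl.get_obs(); print(o, ctrl.tip_extent)
E
```

```text
pics
top 354.91281712446636 354.91281712446636 254.57908889626793 193.3742020938885 [[-0.0674663  -0.99770395 -0.00592591]
 [-0.97726341  0.06727835 -0.20107175]
 [ 0.20100877 -0.0077744  -0.97955859]] [0.05143639 0.48717191 0.96651691]
side 351.4041905412183 351.4041905412183 253.5125245634166 188.28024248992273 [[ 0.98950547 -0.14401445 -0.01177986]
 [-0.09643722 -0.59749395 -0.79605329]
 [ 0.10760478  0.7888351  -0.60511188]] [-0.51199379  0.13841432  0.88705637]
wrist 308.43050901099383 308.43050901099383 257.878511621187 189.2849237857383 [[-2.21347889e-01  9.75194893e-01  1.80802372e-04]
 [ 9.39441245e-01  2.13182845e-01  2.68334160e-01]
 [ 2.61639558e-01  5.95650531e-02 -9.63325877e-01]] [ 0.67470057 -0.03373557  0.39025646]
{'clock': 0.15, 'joint_pos': array([-6.06684391e+01,  2.05826110e+01,  6.47256993e-01, -1.28713427e-02,
       -7.01368801e+01, -1.65088292e+01]), 'qvel': array([-0.02440125, -0.13189724,  0.28659206,  0.02913908, -0.10534922,
        0.05200502]), 'tau': array([-7.73731572e-04, -5.83277142e+01,  2.93289649e+01,  7.00119451e+00,
        8.73386016e-03, -1.06365942e-04]), 'tool_pos': array([ 0.14972174, -0.65783948,  0.24284751]), 'orientation': array([ 1.79927305e+02, -8.92513998e-03, -1.67181644e+02]), 'force': array([-0.16652662,  0.25890915, -0.23403094]), 'moment': array([-0.01000333, -0.03426888,  0.02909866]), 'opening': 0.08743291751641384} 0.017
```

View pics/top0.png

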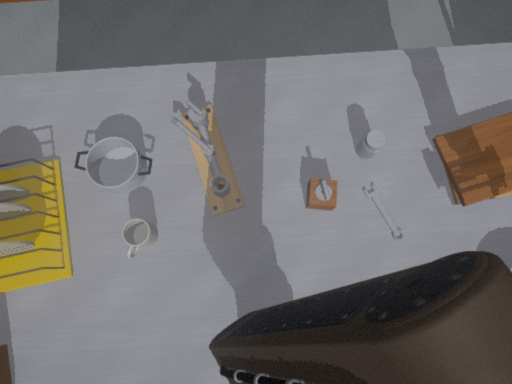

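View pics/side0.png

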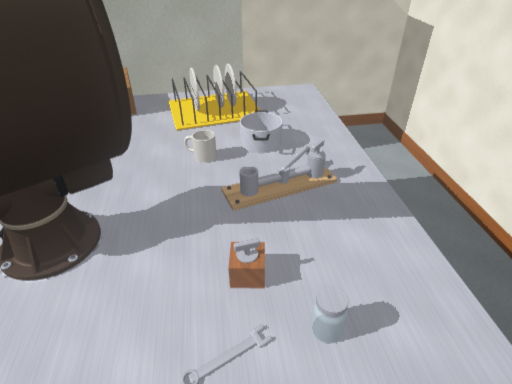

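View pics/wrist0.png

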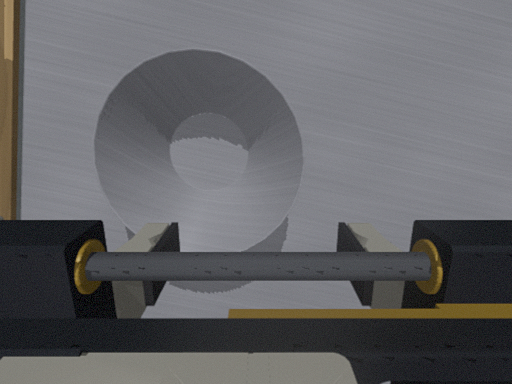

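The top view shows the stand at about (323,193) px and the open tower's rim at about (219,185) px. The side view shows the stand at about (248,262) px and the tower at about (249,175) px. I'll zoom in on both.

```bash
cat > h.py <<'E'
import numpy as np, cv2
from plant import ctrl
def ray(s,u,v):
    R=np.array(s["R"]);t=np.array(s["t"])
    d=R.T@np.array([(u-s["cx"])/s["fx"],(v-s["cy"])/s["fy"],1]); return -R.T@t,d
def onz(s,u,v,z):
    c,d=ray(s,u,v); return c+d*(z-c[2])/d[2]
def proj(s,X):
    p=np.array(s["R"])@np.array(X)+np.array(s["t"]); return np.array([s["fx"]*p[0]/p[2]+s["cx"],s["fy"]*p[1]/p[2]+s["cy"]])
E
python3 - <<'E'
import cv2,numpy as np
t=cv2.imread("pics/top0.png"); s=cv2.imread("pics/side0.png")
a=cv2.resize(t[150:230,170:350],None,fx=4,fy=4,interpolation=cv2.INTER_CUBIC)
b=cv2.resize(s[140:300,200:350],None,fx=3.6,fy=3.6,interpolation=cv2.INTER_CUBIC)
cv2.imwrite("pics/ta.png",a);cv2.imwrite("pics/sb.png",b)
E
```

```text
(no output)
```

View pics/ta.png

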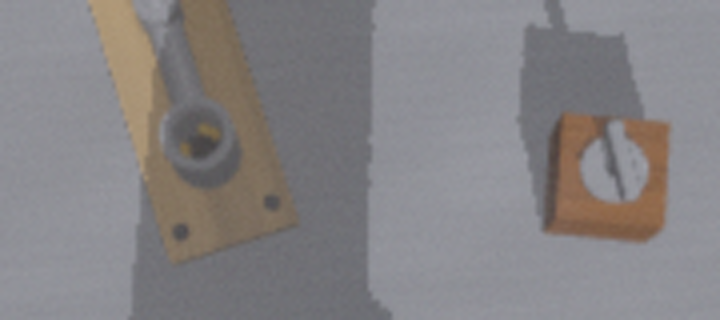

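View pics/sb.png

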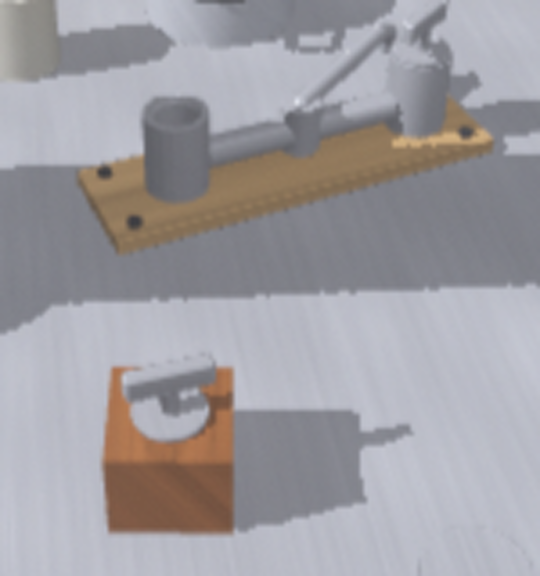

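```bash
python3 - <<'E'
from h import *
t=ctrl.snapshot("top"); s=ctrl.snapshot("side")
T=lambda x,y:(170+x/4-.4,150+y/4-.4); S=lambda x,y:(200+x/3.6-.4,140+y/3.6-.4)
print("rim top",onz(t,*T(200,137),.085),"side",onz(s,*S(177,109),.085))
print("rim width", onz(t,*T(160,137),.085)-onz(t,*T(240,137),.085))
print("collar top",onz(t,*T(615,170),.070),"side",onz(s,*S(170,405),.070))
a,b=[onz(t,*T(*p),.105) for p in ((614,122),(622,200))]; print("bar top",a,b,(a+b)/2,np.degrees(np.arctan2(*(a-b)[1::-1])), np.linalg.norm(a-b))
a,b=[onz(s,*S(*p),.105) for p in ((124,379),(212,358))]; print("bar side",a,b,(a+b)/2,np.degrees(np.arctan2(*(b-a)[1::-1])), np.linalg.norm(a-b))
print("stand corners top",[onz(t,*T(*p),.066).round(3) for p in ((564,113),(670,124),(660,232),(553,224))])
for n,(u,v) in dict(jar=(375,138),wr=(382,210),mug=(136,230),pot=(113,162)).items(): print(n,onz(t,u,v,.08 if n!="wr" else 0).round(3))
for p in ((200,5),(160,0)): print("tap far",onz(t,*T(*p),.08))
print("spout tower2",onz(t,196,118,.11),onz(t,200,140,.08))
E
```

```text
rim top [0.51591344 0.11357109 0.085     ] side [0.52251449 0.12057975 0.085     ]
rim width [0.00382801 0.05546958 0.        ]
collar top [ 0.47576194 -0.17426345  0.07      ] side [ 0.47879518 -0.17043187  0.07      ]
bar top [ 0.50217053 -0.16994104  0.105     ] [ 0.4480854 -0.1695737  0.105    ] [ 0.47512797 -0.16975737  0.105     ] -0.38914281519853594 0.054086380616577716
bar side [ 0.45176667 -0.17832566  0.105     ] [ 0.50464129 -0.16958109  0.105     ] [ 0.47820398 -0.17395337  0.105     ] 9.390754515735171 0.05359284152646379
stand corners top [array([ 0.52 , -0.143,  0.066]), array([ 0.507, -0.217,  0.066]), array([ 0.43 , -0.202,  0.066]), array([ 0.441, -0.128,  0.066])]
jar [ 0.621 -0.336  0.08 ]
wr [ 0.423 -0.356  0.   ]
mug [0.404 0.347 0.08 ]
pot [0.601 0.413 0.08 ]
tap far [0.61348485 0.10942728 0.08      ]
tap far [0.61919044 0.13769984 0.08      ]
spout tower2 [0.7045923  0.16853621 0.11      ] [0.64991545 0.16396675 0.08      ]
```

```bash
cat >> h.py <<'E'
def tool():
    o=ctrl.get_obs(); from scipy.spatial.transform import Rotation as Ro
    return np.array(o["tool_pos"]),Ro.from_euler("xyz",o["orientation"],degrees=True).as_matrix(),o
def go(x,y,z,yaw=None,down=True):
    p,R,o=tool(); yw=np.radians(o["orientation"][2])
    Rd=np.array([[np.cos(yw),np.sin(yw),0],[np.sin(yw),-np.cos(yw),0],[0,0,-1]])
    d=Rd.T@(np.array([x,y,z])-p); 
    print("shift",d.round(4),"az", None if yaw is None else round(float(np.radians(o["orientation"][2]-yaw)),3))
E
python3 - <<'E'
from h import *
w=ctrl.snapshot("wrist"); R=np.array(w["R"]);c=-R.T@np.array(w["t"])
p,Rt,o=tool(); print("cam in tool",Rt.T@(c-p),(R@Rt).round(4).tolist())
# vertical-ray aim: camera centre above stand; tool yaw 5
go(.476,-.172,.25,5)
E
```

```text
cam in tool [ 7.26066188e-02  9.18009076e-05 -1.42027444e-01] [[-0.0005, 1.0, 0.0011], [-0.9633, -0.0002, -0.2684], [-0.2684, -0.0012, 0.9633]]
shift [-0.426   0.4015 -0.0068] az -3.005
```

```bash
python3 - <<'E'
from h import *
go(.404,-.178,.24,5)
E
python3 -m handwheel '[[-0.025,0.025,0,0,0,-0.18],[-0.05,0.05,0,0,0,-0.36],[-0.075,0.08,0,0,0,-0.54],[-0.1,0.11,0,0,0,-0.72],[-0.13,0.14,0,0,0,-0.9],[-0.16,0.17,0,0,0,-1.08],[-0.19,0.2,0,0,0,-1.26],[-0.19,0.2,0,0,0,-1.44]]' -1
python3 - <<'E'
from h import *
print(tool()[2]["joint_pos"])
go(.404,-.178,.24,5)
E
```

```text
shift [-0.3544  0.4116  0.0032] az -3.005
clock: 1.3
tool_pos: [0.2918, -0.4191, 0.2441]
orientation: [-179.9, -0.0, -84.2]
force: [-0.7, -0.6, 0.2]
opening: 0.0879
[-3.31025508e+01  4.90944261e+00 -1.96966751e+01 -2.16269185e-02
 -6.53339515e+01  3.89540852e+01]
shift [-0.2284 -0.1361  0.0041] az -1.556
```

```bash

python3 -m handwheel '[[-0.03,-0.02,0,0,0,-0.18],[-0.06,-0.04,0,0,0,-0.36],[-0.1,-0.06,0,0,0,-0.54],[-0.14,-0.08,0,0,0,-0.72],[-0.18,-0.11,0,0,0,-0.9],[-0.22,-0.136,0,0,0,-1.08],[-0.228,-0.136,0.01,0,0,-1.26],[-0.228,-0.136,0.02,0,0,-1.44]]'
python3 -m handwheel '[[0,0,0,0,0,-0.13],[0,0,0,0,0,-0.13]]'
python3 - <<'E'
from h import *
print(tool()[2]["joint_pos"])
s=ctrl.snapshot("wrist"); cv2.imwrite("pics/w1.png",s["img"]); np.save("w1.npy",s,allow_pickle=True)
for z in (.066,.105): print(proj(s,[.476,-.172,z]))
E
```

```text
clock: 2.3
tool_pos: [0.4052, -0.1803, 0.2236]
orientation: [-180.0, -0.0, -1.7]
force: [-0.6, 0.1, -0.5]
opening: 0.0874
clock: 2.55
tool_pos: [0.4049, -0.1813, 0.2236]
orientation: [180.0, -0.0, 5.2]
force: [-1.3, 0.7, -0.5]
opening: 0.0877
[ 1.50195462e+00 -9.94644133e-01 -2.87159994e+01  2.55428851e-03
 -6.22715169e+01  9.37396803e+01]
[254.58586578 103.68057986]
[254.15912419 103.76117561]
```

View pics/w1.png

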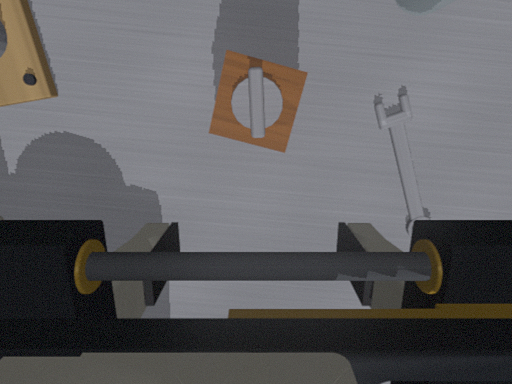

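The stand is centred near (257,101) px. The bar runs from (256,68) to (258,137) px and lies nearly along the tool's x axis. Next I'll measure these with masks.

```bash
python3 - <<'E'
from h import *
s=np.load("w1.npy",allow_pickle=True).item(); im=s["img"]
b,g,r=[im[...,i].astype(int) for i in range(3)]
m=((r-b>35)&(np.indices(r.shape)[0]<200)&(np.indices(r.shape)[1]>150)).astype(np.uint8)
cs,_=cv2.findContours(m,cv2.RETR_EXTERNAL,cv2.CHAIN_APPROX_NONE); c=max(cs,key=cv2.contourArea)
rect=cv2.minAreaRect(c); print("stand",rect,onz(s,*rect[0],.066))
mm=np.zeros_like(m); cv2.drawContours(mm,[cv2.convexHull(c)],-1,1,-1)
box=np.array([onz(s,*p,.066)[:2] for p in cv2.boxPoints(rect)]); print(box.round(4).tolist())
cv2.imwrite("pics/w1c.png",cv2.resize(im[45:160,200:315],None,fx=5,fy=5,interpolation=cv2.INTER_CUBIC))
hole=((mm==1)&(m==0)).astype(np.uint8); hole=cv2.morphologyEx(hole,cv2.MORPH_OPEN,np.ones((5,5)))
cs,_=cv2.findContours(hole,cv2.RETR_EXTERNAL,cv2.CHAIN_APPROX_NONE); c=max(cs,key=cv2.contourArea); print(cv2.fitEllipse(c),cv2.boundingRect(c))
E
```

```text
stand ((255.4627685546875, 101.43409729003906), (83.77253723144531, 84.41487884521484), 15.52410888671875) [ 0.47809004 -0.17263821  0.066     ]
[[0.4466, -0.1258], [0.5202, -0.1428], [0.5081, -0.2173], [0.4321, -0.2053]]
((256.525634765625, 101.92799377441406), (49.10248947143555, 64.45356750488281), 177.13931274414062) (231, 67, 52, 71)
```

View pics/w1c.png

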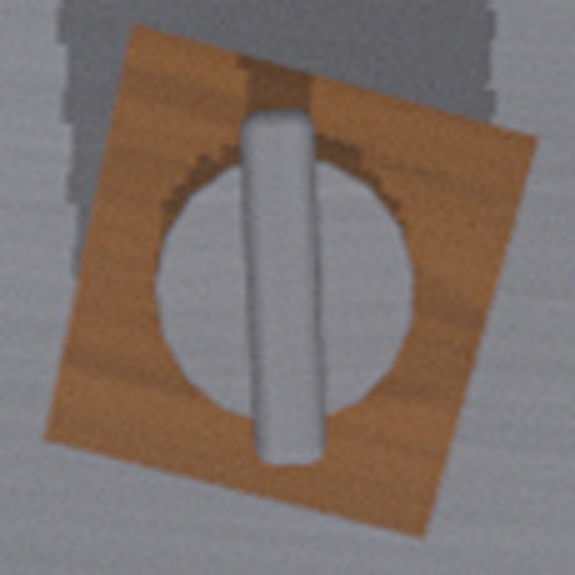

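```bash
python3 - <<'E'
from h import *
s=np.load("w1.npy",allow_pickle=True).item()
C=lambda x,y:(200+x/5-.4,45+y/5-.4)
print("collar",onz(s,*C(284.5,285),.070),"bar ctr",onz(s,*C(284,288),.105))
a,b=[onz(s,*C(*p),.105) for p in((277,110),(290,465))]; d=a-b; print(np.linalg.norm(d),np.degrees(np.arctan2(d[1],d[0])))
go(.477,-.173,.16,7.3)
E
```

```text
collar [ 0.47801219 -0.17363048  0.07      ] bar ctr [ 0.47738505 -0.17370847  0.105     ]
0.05567392093963561 7.31390112261192
shift [ 0.0725 -0.0019  0.0637] az -0.038
```

```bash

python3 -m handwheel '[[0.036,-0.001,0.02,0,0,-0.02],[0.073,-0.002,0.045,0,0,-0.038],[0.073,-0.0015,0.064,0,0,-0.038],[0.073,-0.0015,0.064,0,0,-0.038]]' -1
python3 - <<'E'
from h import *
go(.4775,-.1735,.094,7.3)
s=ctrl.snapshot("wrist"); cv2.imwrite("pics/w2.png",s["img"])
E
```

```text
clock: 3.1
tool_pos: [0.4765, -0.1731, 0.1581]
orientation: [-180.0, 0.2, 7.3]
force: [-0.2, -0.7, 0.2]
opening: 0.0873
shift [0.0009 0.0005 0.0641] az 0.0
```

View pics/w2.png

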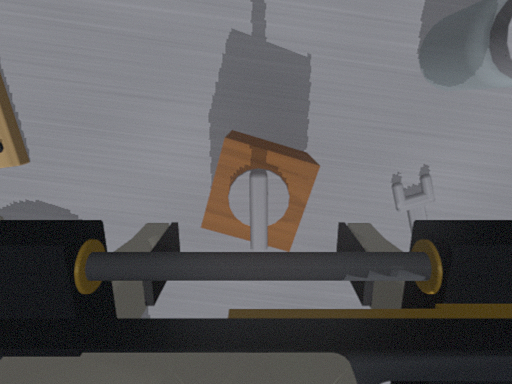

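The bar, at about column 259 px, is vertical in the image and centred between the fingers. I'll descend and grip.

```bash

python3 -m handwheel '[[0.001,0.0005,0.025,0,0,0],[0.001,0.0005,0.05,0,0,0],[0.001,0.0005,0.062,0,0,0],[0.001,0.0005,0.0635,0,0,0]]' -1
python3 -m handwheel '[[0,0,0,0,0,0],[0,0,0,0,0,0],[0,0,0,0,0,0],[0,0,0,0,0,0]]' 1
python3 -c "
from h import *
print(tool()[2])"
```

```text
clock: 3.65
tool_pos: [0.4785, -0.1736, 0.0964]
orientation: [180.0, 0.0, 7.4]
force: [0.1, 0.5, 0.7]
opening: 0.0873
clock: 4.15
tool_pos: [0.4786, -0.1735, 0.0963]
orientation: [180.0, -0.0, 7.5]
force: [-0.1, 0.0, 0.5]
opening: 0.0532
{'clock': 4.15, 'joint_pos': array([ 2.21064961e+00,  1.36400911e+01, -3.10550515e+01,  1.40941647e-03,
       -4.52782699e+01,  9.52476019e+01]), 'qvel': array([ 0.03924749,  0.17295471, -0.1759605 , -0.10645204,  0.09620164,
       -0.05979312]), 'tau': array([-1.38300488e-04, -4.17416596e+01,  2.22732621e+01,  5.20719320e+00,
        7.36718508e-02, -1.03312195e-03]), 'tool_pos': array([ 0.47864342, -0.17347244,  0.09632916]), 'orientation': array([ 1.79996571e+02, -2.63844046e-02,  7.45924386e+00]), 'force': array([-0.11153509,  0.01179766,  0.53041392]), 'moment': array([-0.04949623,  0.10127984, -0.03497744]), 'opening': 0.05318100014497215}
```

```bash

python3 -m handwheel '[[-0.001,0,0.002,0,0,0],[-0.001,0,0.002,0,0,0],[-0.001,0,0.002,0,0,0],[-0.001,0,0.002,0,0,0],[-0.001,0,0.002,0,0,0],[-0.001,0,0.002,0,0,0],[-0.001,0,0.002,0,0,0]]' 1
python3 -c "
from h import *
print(tool()[2])"
```

```text
clock: 5.03
tool_pos: [0.4775, -0.1736, 0.094]
orientation: [-180.0, 0.0, 7.5]
force: [0.8, -0.5, -1.1]
opening: 0.0121
{'clock': 5.025, 'joint_pos': array([ 2.19939903e+00,  1.37483034e+01, -3.13005718e+01, -4.40144768e-03,
       -4.49514693e+01,  9.52639709e+01]), 'qvel': array([-0.0045836 ,  0.01092577,  0.0120199 , -0.07294105,  0.08519151,
        0.05168176]), 'tau': array([-1.81879685e-01, -4.20824146e+01,  2.21718264e+01,  5.29549554e+00,
       -5.31599298e-02, -2.40169509e-03]), 'tool_pos': array([ 0.47751029, -0.17358271,  0.09401799]), 'orientation': array([-1.79996872e+02,  5.78348175e-05,  7.46025502e+00]), 'force': array([ 0.7705343 , -0.45335533, -1.10985841]), 'moment': array([-0.00725892, -0.02404289,  0.01726274]), 'opening': 0.012087197233271806}
```

```bash

python3 -m handwheel '[[0,0,-0.02,0,0,0],[0,0,-0.05,0,0,0],[0,0,-0.1,0,0,0],[0,0,-0.106,0,0,0]]' 1
python3 -m handwheel '[[0.0,-0.04,0,0,0,0],[0.002,-0.09,0,0,0,0],[0.003,-0.145,0,0,0,0],[0.005,-0.2,0,0,0,0],[0.006,-0.25,0,0,0,0],[0.007,-0.283,0,0,0,0],[0.007,-0.283,0,0,0,0],[0.007,-0.283,0,0,0,0]]' 1
python3 - <<'E'
from h import *
print(tool()[2]["joint_pos"])
s=ctrl.snapshot("wrist"); cv2.imwrite("pics/w3.png",s["img"]); np.save("w3.npy",s,allow_pickle=True)
print(proj(s,[.519,.117,.085]),proj(s,[.519,.117,.04]))
u,v=proj(s,[.519,.117,.06]).astype(int)
cv2.imwrite("pics/w3c.png",cv2.resize(s["img"][max(0,v-50):v+50,u-60:u+60],None,fx=6,fy=6,interpolation=cv2.INTER_CUBIC)); print(u,v)
E
```

```text
clock: 5.52
tool_pos: [0.4792, -0.1738, 0.2033]
orientation: [179.9, -0.3, 7.5]
force: [-0.3, -0.3, -3.1]
opening: 0.012
clock: 6.52
tool_pos: [0.447, 0.1075, 0.1992]
orientation: [180.0, 0.1, 7.5]
force: [0.3, -0.5, -3.2]
opening: 0.0119
[ 3.81635250e+01  2.07773056e+00 -2.90580641e+01 -2.21975128e-02
 -5.89666423e+01  5.93329374e+01]
[257.39556501 102.29575621] [257.37318995 102.32906296]
257 102
```

View pics/w3.png

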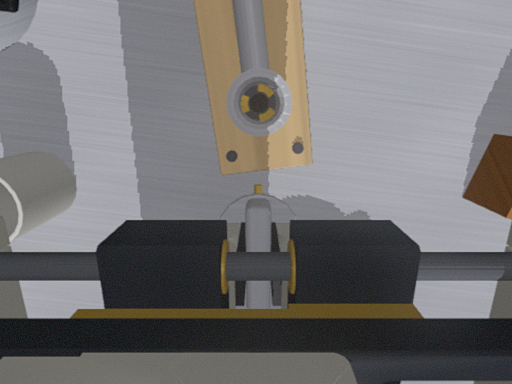

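View pics/w3c.png

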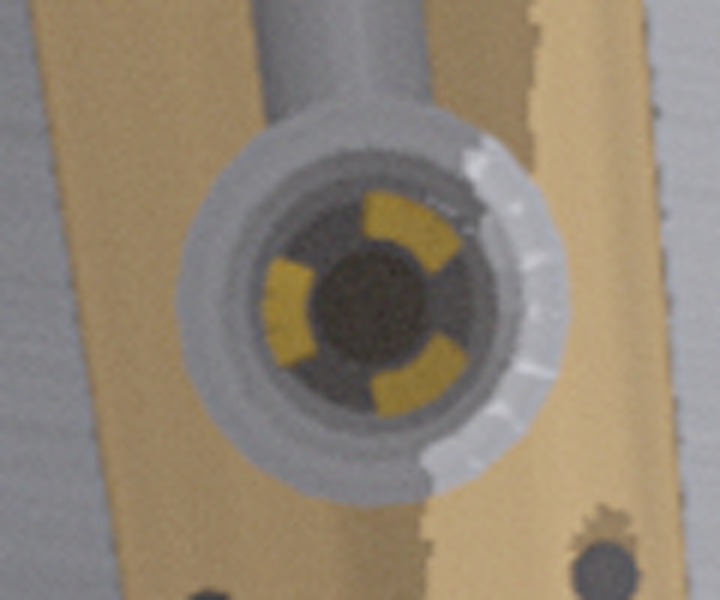

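The wrist view shows the rim near (259,102) px and the three brass flights clearly down the bore. In the 6x crop, the flights span roughly −3..57, 117..177 and 237..297° clockwise from image-up (tool +x). A brass lug peeks out at (258,187) px on the tool +x side of the collar. I'll check both numerically.

```bash
python3 - <<'E'
from h import *
s=np.load("w3.npy",allow_pickle=True).item(); im=s["img"]; p,Rt,o=tool()
R=np.array(s["R"]);c=-R.T@np.array(s["t"]); print("tcp",p,"cam in tool",Rt.T@(c-p))
P=lambda x,y,z: proj(s,p+Rt@np.array([x,y,z])).round(1)
print("collar edge +x",P(.024,0,.024),P(.024,0,.028),"+-y",P(0,.024,.024),P(0,-.024,.024))
print("nose +x",P(.006,0,.088),"w",P(.006,.004,.088)); print("lug +x tip",P(.015,.0025,.077),P(.015,-.0025,.077),P(.015,0,.082)); print("lug60",P(.0075,.013,.077))
# brass segmentation
hsv=cv2.cvtColor(im,cv2.COLOR_BGR2HSV)
roi=np.zeros(im.shape[:2],np.uint8); cv2.circle(roi,(258,102),20,1,-1)
m=((hsv[...,1]>110)&(hsv[...,2]>70)&(roi>0)).astype(np.uint8)
ys,xs=np.nonzero(m); 
W=np.array([onz(s,x,y,.085-.0475+.003)[:2] for x,y in zip(xs,ys)])
A=np.c_[W,np.ones(len(W))]
# outer edge radius estimate: fit circle on hull
h=cv2.convexHull(np.c_[xs,ys].astype(np.float32)); (cx,cy),r=cv2.minEnclosingCircle(h); print("flight circ",cx,cy,r,onz(s,cx,cy,.04))
rc=onz(s,197+373/6-.4,52+302.5/6-.4,.085); print("rim centre",rc)
for ctr in (onz(s,cx,cy,.04)[:2],rc[:2]):
    d=W-ctr; yaw=np.radians(7.5)
    phi=np.degrees(yaw-np.arctan2(d[:,1],d[:,0])) # clockwise from tool x
    k=(np.angle(np.mean(np.exp(3j*np.radians(phi))))); print("n",len(W),"flight centre mod120",np.degrees(k)/3, "r",np.percentile(np.hypot(*d.T),[2,98]), np.histogram(phi%120,12,(0,120))[0])
def circ(img): pass
b,g,r_=[im[...,i].astype(int) for i in range(3)]
g2=((r_-b<30)&(b>0)).astype(np.uint8)
# rim outer: left/right/bottom boundary radial search
pts=[]
for a in np.radians(np.arange(40,320,4)):
    for rr in np.arange(24,42,.25):
        x,y=259+rr*np.sin(a),102.3-rr*np.cos(a)
        if r_[int(round(y)),int(round(x))]-b[int(round(y)),int(round(x))]>25: pts.append((x-.0,y)); break
pts=np.array(pts,np.float32); e=cv2.fitEllipse(pts); print("rim ellipse",e,onz(s,*e[0],.085))
E
```

```text
tcp [0.44722689 0.10721761 0.19939284] cam in tool [ 0.07207512 -0.00045403 -0.14191093]
collar edge +x [258.2 192.1] [258.2 190.2] +-y [299.5 231.8] [216.9 231.8]
nose +x [258.  191.4] w [263.2 191.4]
lug +x tip [261.5 183.8] [254.6 183.8] [258.  182.1]
lug60 [275.6 193.6]
flight circ 259.10870361328125 102.28260803222656 18.380271911621094 [0.51925331 0.11538799 0.04      ]
rim centre [0.51935509 0.11594109 0.085     ]
n 339 flight centre mod120 26.380647920444556 r [0.01021955 0.01699736] [50 51 51 56 54 39  4  0  0  0  0 34]
n 339 flight centre mod120 26.455983337495738 r [0.01023319 0.01678399] [55 51 50 56 55 42  1  0  0  0  0 29]
rim ellipse ((258.66363525390625, 101.66722106933594), (65.93568420410156, 68.66517639160156), 1.1562061309814453) [0.51961079 0.1160578  0.085     ]
```

```bash
python3 - <<'E'
from h import *
go(.5195,.1157,.18,41.1)
E
python3 -m handwheel '[[0.03,0,0,0,0,-0.15],[0.06,0,0,0,0,-0.3],[0.073,-0.001,0.0,0,0,-0.45],[0.073,-0.001,0.005,0,0,-0.586],[0.073,-0.001,0.01,0,0,-0.586],[0.073,-0.001,0.01,0,0,-0.586]]' 1
python3 - <<'E'
from h import *
print(tool()[2]["joint_pos"],tool()[2]["force"])
go(.5195,.1157,.155,41.1)
s=ctrl.snapshot("side"); cv2.imwrite("pics/s4.png",cv2.resize(s["img"][100:230,190:350],None,fx=4,fy=4))
s=ctrl.snapshot("wrist"); cv2.imwrite("pics/w4.png",s["img"])
E
```

```text
shift [0.0728 0.0009 0.0194] az -0.588
clock: 7.32
tool_pos: [0.5195, 0.1175, 0.1894]
orientation: [-180.0, 0.1, 40.8]
force: [0.6, -0.5, -2.6]
opening: 0.0119
[ 3.38442029e+01  9.71829919e+00 -2.16399006e+01 -1.02525395e-02
 -5.87129123e+01  9.69708207e+01] [ 0.55979073 -0.48909725 -2.64626138]
shift [-0.0012  0.0013  0.0344] az -0.005
```

View pics/s4.png

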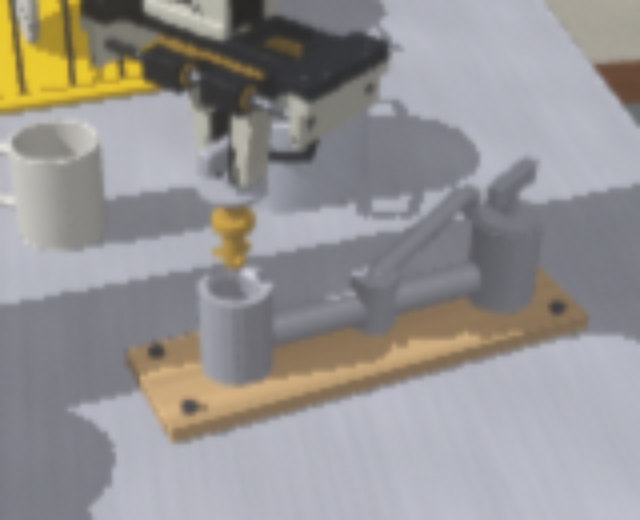

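View pics/w4.png

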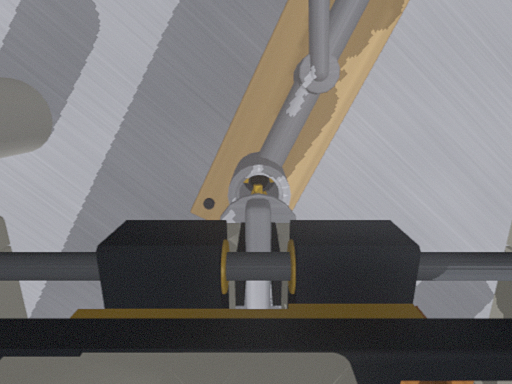

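The side view shows the spindle hanging right above the tower mouth, and the wrist view shows it centred over the bore at about (258,187) px. I'll correct by about 1 mm and descend in stages.

```bash

python3 -m handwheel '[[-0.001,0.0014,0.005,0,0,0],[-0.001,0.0014,0.015,0,0,0],[-0.001,0.0014,0.025,0,0,0],[-0.001,0.0014,0.03,0,0,0],[-0.001,0.0014,0.034,0,0,0]]' 1
python3 - <<'E'
from h import *
o=tool()[2]; print(o["tool_pos"],o["force"],o["moment"])
go(.5195,.1157,.13,41.1)
E
```

```text
clock: 8.05
tool_pos: [0.5201, 0.1166, 0.1556]
orientation: [180.0, 0.0, 41.0]
force: [0.2, -0.6, -2.9]
opening: 0.0121
[0.52009652 0.11662901 0.15555385] [ 0.19727891 -0.62149639 -2.93319884] [-0.12398985  0.0750205  -0.00152264]
shift [-0.0011  0.0003  0.0256] az -0.001
```

```bash

python3 -m handwheel '[[-0.0006,0,0.006,0,0,0],[-0.0006,0,0.012,0,0,0],[-0.0006,0,0.018,0,0,0],[-0.0006,0,0.024,0,0,0],[-0.0006,0,0.024,0,0,0]]' 1
python3 - <<'E'
from h import *
o=tool()[2]; print(o["tool_pos"],o["force"],o["moment"])
go(.5195,.1157,.13,41.1)
E
```

```text
clock: 8.68
tool_pos: [0.5194, 0.1161, 0.1315]
orientation: [-180.0, 0.1, 41.0]
force: [0.4, -0.5, -2.8]
opening: 0.0117
[0.51938987 0.11609861 0.13148318] [ 0.39640549 -0.54557971 -2.79224036] [-0.16255787  0.1216464  -0.00353944]
shift [-0.0002  0.0004  0.0015] az -0.001
```

```bash

python3 -m handwheel '[[0,0,0.002,0,0,0],[0,0,0.004,0,0,0],[0,0,0.006,0,0,0],[0,0,0.006,0,0,0]]' 1
python3 -m handwheel '[[0,0,0.001,0,0,0],[0,0,0.002,0,0,0],[0,0,0.003,0,0,0],[0,0,0.003,0,0,0]]' 1
python3 -m handwheel '[[0,0,0.001,0,0,0],[0,0,0.002,0,0,0],[0,0,0.002,0,0,0]]' 1
```

```text
clock: 9.18
tool_pos: [0.5196, 0.1162, 0.1259]
orientation: [-180.0, 0.0, 41.0]
force: [1.0, 0.1, -3.2]
opening: 0.0118
clock: 9.68
tool_pos: [0.5196, 0.1163, 0.123]
orientation: [-180.0, 0.0, 41.0]
force: [0.3, -0.2, -1.6]
opening: 0.0122
clock: 10.05
tool_pos: [0.5196, 0.1162, 0.1209]
orientation: [-180.0, 0.0, 41.0]
force: [-0.5, -0.8, -2.8]
opening: 0.0121
```

```bash

python3 -m handwheel '[[0,0,0.001,0,0,0],[0,0,0.0015,0,0,0],[0,0,0.0015,0,0,0]]' 1
python3 -m handwheel '[[0,0,0.001,0,0,0],[0,0,0.0015,0,0,0],[0,0,0.0015,0,0,0]]' 1
python3 -m handwheel '[[0,0,0.001,0,0,0],[0,0,0.0015,0,0,0],[0,0,0.0015,0,0,0]]' 1
```

```text
clock: 10.42
tool_pos: [0.5198, 0.1163, 0.1197]
orientation: [180.0, -0.0, 41.0]
force: [-1.3, 0.7, -0.8]
opening: 0.012
clock: 10.8
tool_pos: [0.5198, 0.1163, 0.1181]
orientation: [180.0, -0.0, 41.0]
force: [-0.5, -0.1, -0.6]
opening: 0.0116
clock: 11.18
tool_pos: [0.5198, 0.1163, 0.1166]
orientation: [180.0, -0.0, 41.0]
force: [-0.2, 0.0, 0.5]
opening: 0.0118
```

```bash

python3 -m handwheel '[[0,0,0.001,0,0,0],[0,0,0.0015,0,0,0],[0,0,0.0015,0,0,0]]' 1
python3 -m handwheel '[[0,0,0.0005,0,0,0],[0,0,0.0008,0,0,0],[0,0,0.0008,0,0,0]]' 1
python3 - <<'E'
from h import *
o=tool()[2]; print(o["tool_pos"],o["force"],o["moment"])
s=ctrl.snapshot("side"); cv2.imwrite("pics/s5.png",cv2.resize(s["img"][120:220,210:310],None,fx=6,fy=6))
E
```

```text
clock: 11.55
tool_pos: [0.5197, 0.1163, 0.1151]
orientation: [180.0, -0.0, 41.0]
force: [0.1, 0.2, 1.4]
opening: 0.0119
clock: 11.92
tool_pos: [0.5197, 0.1163, 0.1143]
orientation: [180.0, -0.0, 41.0]
force: [-0.6, 0.6, 1.7]
opening: 0.0121
[0.51972265 0.11628957 0.11429578] [-0.55411097  0.55936336  1.65258116] [-0.1211876   0.12564674 -0.02308547]
```

View pics/s5.png

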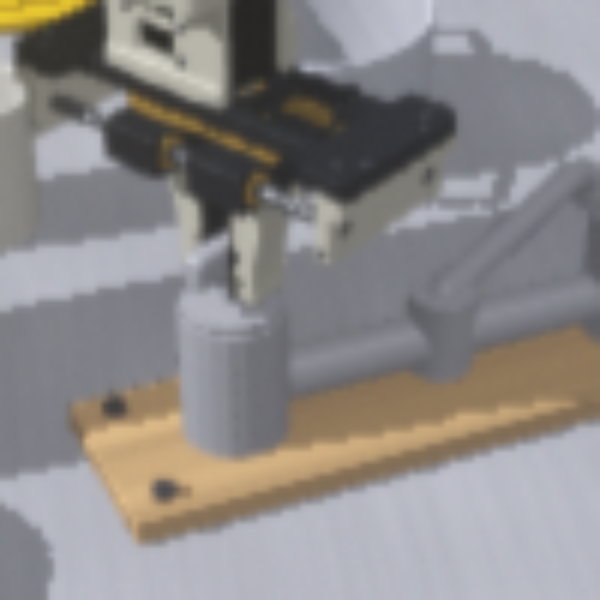

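The collar is about 1.2 mm up in a gap. The washer force is 4.5 N and rose softly, so there is no flight contact. Now I'll turn clockwise in small steps.

```bash

python3 -m handwheel '[[0,0,0,0,0,0.06],[0,0,0,0,0,0.12],[0,0,0,0,0,0.18],[0,0,0,0,0,0.24],[0,0,0,0,0,0.24]]' 1
python3 -c "
from h import *
o=tool()[2]; print(o['force'],o['moment'])"
python3 -m handwheel '[[0,0,0,0,0,0.05],[0,0,0,0,0,0.1],[0,0,0,0,0,0.15],[0,0,0,0,0,0.15]]' 1
python3 -c "
from h import *
o=tool()[2]; print(o['force'],o['moment'])"
```

```text
clock: 12.6
tool_pos: [0.5197, 0.1163, 0.1143]
orientation: [180.0, -0.0, 27.3]
force: [-0.6, -0.1, 0.9]
opening: 0.0116
[-0.57882321 -0.08753181  0.86081579] [-0.14972374  0.15702926 -0.03186093]
clock: 13.1
tool_pos: [0.5197, 0.1163, 0.1143]
orientation: [180.0, -0.0, 18.8]
force: [-0.2, 0.6, 2.0]
opening: 0.0119
[-0.22382596  0.61480526  2.0324955 ] [-0.10369279  0.09781263  0.02669839]
```

```bash
cat > f.sh <<'E'
python3 -c "
from h import *
o=tool()[2]; print('F',o['force'].round(2),'M',o['moment'].round(3), 'j6',o['joint_pos'][5].round(2))"
E
for i in 1; do python3 -m handwheel '[[0,0,0,0,0,0.05],[0,0,0,0,0,0.1],[0,0,0,0,0,0.1]]' 1; sh f.sh; done
python3 -m handwheel '[[0,0,0,0,0,0.05],[0,0,0,0,0,0.1],[0,0,0,0,0,0.1]]' 1; sh f.sh
```

```text
clock: 13.48
tool_pos: [0.5197, 0.1162, 0.1143]
orientation: [180.0, -0.0, 13.1]
force: [-0.4, 0.7, 2.3]
opening: 0.0119
F [-0.36  0.75  2.33] M [-0.181  0.077 -0.049] j6 69.35
clock: 13.85
tool_pos: [0.5196, 0.1162, 0.1142]
orientation: [180.0, 0.0, 7.4]
force: [-0.1, -0.7, 0.7]
opening: 0.0117
F [-0.09 -0.67  0.66] M [-0.1    0.11   0.027] j6 63.63
```

```bash

python3 -m handwheel '[[0,0,0,0,0,0.05],[0,0,0,0,0,0.1],[0,0,0,0,0,0.1]]' 1; sh f.sh
python3 -m handwheel '[[0,0,0,0,0,0.04],[0,0,0,0,0,0.08],[0,0,0,0,0,0.08]]' 1; sh f.sh
```

```text
clock: 14.22
tool_pos: [0.5195, 0.1162, 0.1141]
orientation: [180.0, 0.0, 1.6]
force: [-0.0, 0.9, 0.5]
opening: 0.0117
F [-0.04  0.88  0.49] M [-0.09  -0.005 -0.014] j6 57.91
clock: 14.6
tool_pos: [0.5195, 0.1162, 0.114]
orientation: [180.0, 0.0, -3.0]
force: [0.3, -0.8, -2.3]
opening: 0.0117
F [ 0.33 -0.81 -2.25] M [-0.103 -0.111  0.014] j6 53.33
```

The thread is now drawing the collar down, so the start is found. I'll follow it with the descent of 4.5 mm/rad.

```bash

python3 -m handwheel '[[0,0,0.0002,0,0,0.0],[0,0,0.0004,0,0,0.04],[0,0,0.0006,0,0,0.08],[0,0,0.0006,0,0,0.08]]' 1; sh f.sh
python3 -m handwheel '[[0,0,0.0002,0,0,0.03],[0,0,0.0003,0,0,0.06],[0,0,0.0003,0,0,0.06]]' 1; sh f.sh
```

```text
clock: 15.1
tool_pos: [0.5195, 0.1162, 0.1136]
orientation: [180.0, 0.0, -7.6]
force: [0.9, -0.6, -1.3]
opening: 0.0121
F [ 0.91 -0.59 -1.3 ] M [-0.224  0.077  0.006] j6 48.69
clock: 15.48
tool_pos: [0.5196, 0.1162, 0.1133]
orientation: [180.0, 0.0, -11.1]
force: [0.5, -0.1, 0.3]
opening: 0.0119
F [ 0.47 -0.09  0.28] M [-0.311  0.166 -0.01 ] j6 45.16
```

```bash

python3 -m handwheel '[[0,0,0.0001,0,0,0.03],[0,0,0.0002,0,0,0.06],[0,0,0.0002,0,0,0.06]]' 1; sh f.sh
python3 -m handwheel '[[0,0,0.0,0,0,0.025],[0,0,0.0,0,0,0.05],[0,0,0.0,0,0,0.05]]' 1; sh f.sh
```

```text
clock: 15.85
tool_pos: [0.5196, 0.1162, 0.1131]
orientation: [180.0, 0.0, -14.6]
force: [0.4, -1.4, -1.9]
opening: 0.0114
F [ 0.43 -1.41 -1.85] M [-0.25   0.219  0.014] j6 41.7
clock: 16.23
tool_pos: [0.5196, 0.1162, 0.1131]
orientation: [180.0, 0.0, -17.4]
force: [0.1, -0.5, -2.0]
opening: 0.0118
F [ 0.07 -0.49 -1.97] M [-0.296  0.163  0.054] j6 38.84
```

```bash

python3 -m handwheel '[[0,0,0.0001,0,0,0.025],[0,0,0.0002,0,0,0.05],[0,0,0.0002,0,0,0.05]]' 1; sh f.sh
python3 -m handwheel '[[0,0,0.0,0,0,0.025],[0,0,0.0,0,0,0.05],[0,0,0.0,0,0,0.05]]' 1; sh f.sh
```

```text
clock: 16.6
tool_pos: [0.5196, 0.1162, 0.113]
orientation: [180.0, 0.0, -20.3]
force: [-1.2, -2.3, 0.6]
opening: 0.0116
F [-1.18 -2.26  0.59] M [-0.472  0.465  0.026] j6 35.98
clock: 16.98
tool_pos: [0.5196, 0.1162, 0.113]
orientation: [180.0, 0.0, -23.2]
force: [-1.4, -1.2, -0.0]
opening: 0.0121
F [-1.4  -1.25 -0.03] M [-0.529  0.723  0.086] j6 33.11
```

```bash

python3 -m handwheel '[[0,0,0.0,0,0,0.025],[0,0,0.0,0,0,0.05],[0,0,0.0,0,0,0.05]]' 1; sh f.sh
python3 -m handwheel '[[0,0,0.0,0,0,0.025],[0,0,0.0,0,0,0.05],[0,0,0.0,0,0,0.05]]' 1; sh f.sh
```

```text
clock: 17.35
tool_pos: [0.5196, 0.1162, 0.113]
orientation: [180.0, -0.0, -26.0]
force: [-1.8, -1.4, 2.4]
opening: 0.0116
F [-1.83 -1.39  2.37] M [-0.693  0.908  0.24 ] j6 30.25
clock: 17.73
tool_pos: [0.5197, 0.1162, 0.113]
orientation: [180.0, -0.0, -28.9]
force: [-3.3, -2.6, 3.0]
opening: 0.0113
F [-3.25 -2.62  3.04] M [-0.784  1.074  0.375] j6 27.39
```

```bash

python3 -m handwheel '[[0,0,0.0,0,0,0.025],[0,0,0.0,0,0,0.05],[0,0,0.0,0,0,0.05]]' 1; sh f.sh
```

```text
clock: 18.1
tool_pos: [0.5196, 0.1162, 0.113]
orientation: [180.0, -0.0, -31.8]
force: [-3.0, -2.1, 4.7]
opening: 0.012
F [-2.97 -2.09  4.73] M [-0.854  1.305  0.577] j6 24.52
```

```bash

python3 -m handwheel '[[0,0,0.0,0,0,0.02],[0,0,0.0,0,0,0.03],[0,0,0.0,0,0,0.03]]' 1; sh f.sh
python3 - <<'E'
from h import *
s=ctrl.snapshot("wrist"); cv2.imwrite("pics/w6.png",s["img"])
s=ctrl.snapshot("side"); cv2.imwrite("pics/s6.png",cv2.resize(s["img"][120:220,210:310],None,fx=6,fy=6))
E
```

```text
clock: 18.48
tool_pos: [0.5197, 0.1163, 0.113]
orientation: [180.0, -0.0, -33.5]
force: [-2.9, -1.7, 5.0]
opening: 0.0121
F [-2.93 -1.74  4.97] M [-0.861  1.442  0.639] j6 22.82
```

View pics/s6.png

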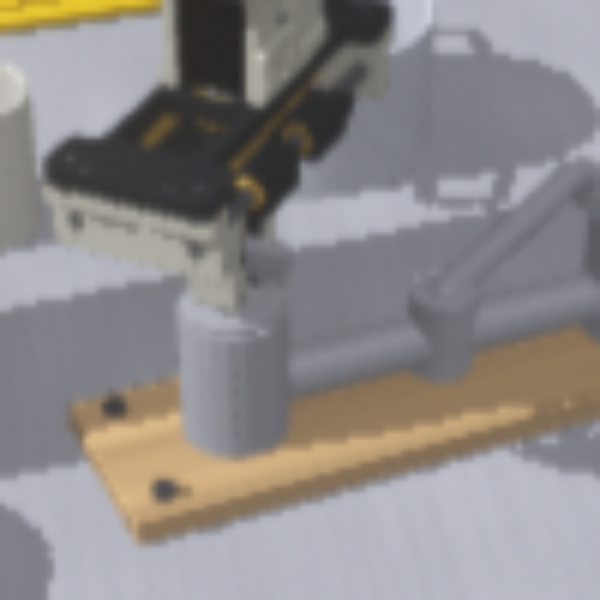

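View pics/w6.png

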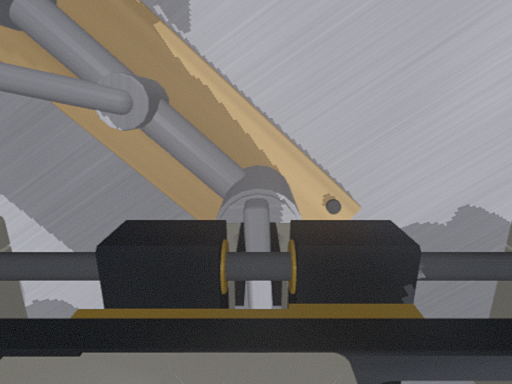

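Torque is about 0.64 N m against the stop, within hand-tight, and the collar looks flat on the rim. I'll release and back off.

```bash

python3 -m handwheel '[[0,0,0,0,0,0],[0,0,0,0,0,0],[0,0,0,0,0,0],[0,0,0,0,0,0]]' -0.2; sh f.sh
python3 - <<'E'
from h import *
s=ctrl.snapshot("wrist"); cv2.imwrite("pics/w7.png",s["img"])
E
python3 -m handwheel '[[0,0,-0.02,0,0,0],[0,0,-0.05,0,0,0],[0,0,-0.09,0,0,0],[-0.03,0,-0.11,0,0,0],[-0.06,0,-0.11,0,0,0],[-0.073,0,-0.11,0,0,0]]' ; sh f.sh
python3 - <<'E'
from h import *
s=ctrl.snapshot("wrist"); cv2.imwrite("pics/w8.png",s["img"]); np.save("w8.npy",s,allow_pickle=True)
s=ctrl.snapshot("side"); cv2.imwrite("pics/s8.png",cv2.resize(s["img"][120:220,210:310],None,fx=6,fy=6,interpolation=cv2.INTER_CUBIC)); np.save("s8.npy",s,allow_pickle=True)
E
```

```text
clock: 19.08
tool_pos: [0.5198, 0.1164, 0.1129]
orientation: [-180.0, 0.0, -33.5]
force: [-0.2, 0.0, -0.0]
opening: 0.0465
F [-0.15  0.01 -0.04] M [-0.059  0.155  0.017] j6 22.82
clock: 19.88
tool_pos: [0.4579, 0.1571, 0.2234]
orientation: [-179.9, -0.0, -33.4]
force: [0.3, -0.2, 0.5]
opening: 0.0526
F [ 0.31 -0.22  0.51] M [-0.063  0.141  0.025] j6 14.34
```

View pics/s8.png

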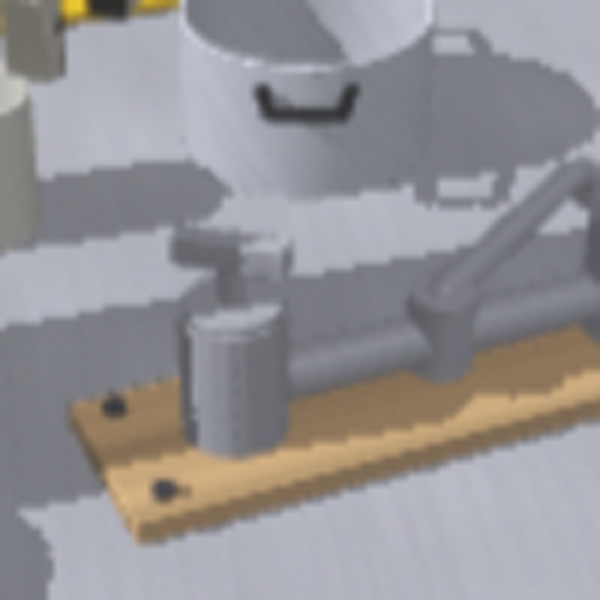

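View pics/w8.png

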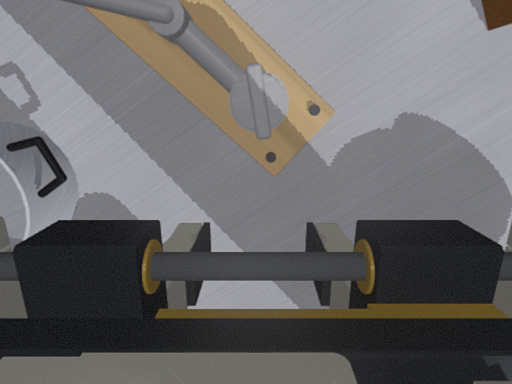

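```bash
python3 - <<'E'
from h import *
w=np.load("w8.npy",allow_pickle=True).item(); s=np.load("s8.npy",allow_pickle=True).item()
cv2.imwrite("pics/w8c.png",cv2.resize(w["img"][45:160,200:320],None,fx=5,fy=5,interpolation=cv2.INTER_CUBIC))
im=cv2.resize(s["img"][150:200,230:270],None,fx=14,fy=12,interpolation=cv2.INTER_CUBIC)
C=np.array([.5197,.1163])
import math
th=np.linspace(0,2*np.pi,120)
for r,z,col in((.024,.085,(0,0,255)),(.024,.089,(0,255,0)),(.026,.085,(255,0,0))):
    for a in th:
        u,v=proj(s,[C[0]+r*math.cos(a),C[1]+r*math.sin(a),z]); cv2.circle(im,(int((u-230+.5)*14),int((v-150+.5)*12)),1,col,-1)
cv2.imwrite("pics/s8c.png",im)
E
```

```text
(no output)
```

View pics/w8c.png

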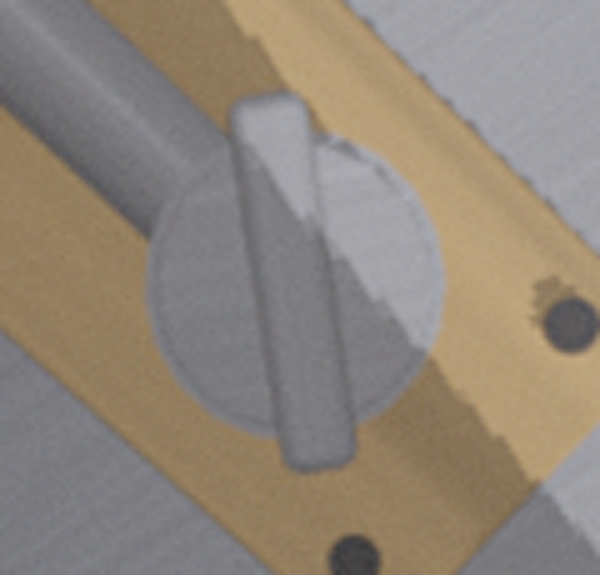

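View pics/s8c.png

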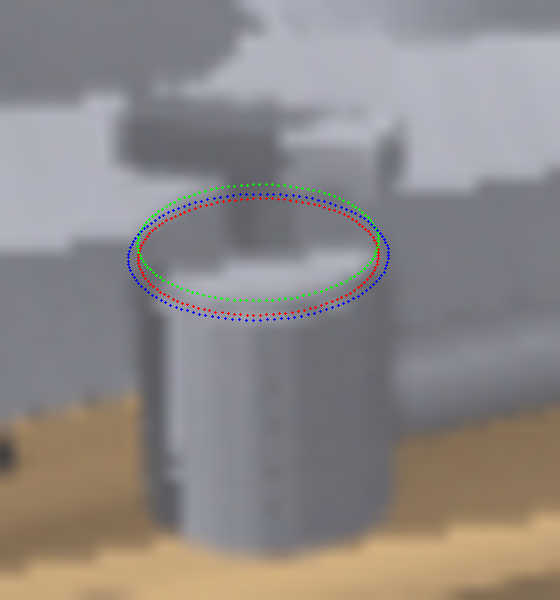

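```bash

python3 -m handwheel '[[0,0,0,0,0,0],[0,0,0,0,0,0],[0,0,0,0,0,0],[0,0,0,0,0,0],[0,0,0,0,0,0],[0,0,0,0,0,0],[0,0,0,0,0,0],[0,0,0,0,0,0]]'
python3 - <<'E'
from h import *
w0=np.load("w8.npy",allow_pickle=True).item()
w=ctrl.snapshot("wrist"); np.save("w9.npy",w,allow_pickle=True)
a,b=[cv2.cvtColor(i["img"],cv2.COLOR_BGR2GRAY)[45:160,200:320] for i in(w0,w)]
print("mean diff",cv2.absdiff(a,b).mean(),cv2.phaseCorrelate(np.float32(a),np.float32(b)))
C=lambda x,y:(200+x/5-.4,45+y/5-.4)
cv2.imwrite("pics/w9c.png",cv2.resize(w["img"][45:160,200:320],None,fx=5,fy=5,interpolation=cv2.INTER_CUBIC))
p,q=[onz(w0,*C(*k),.124) for k in((272,94),(320,470))]; d=p-q; print("bar len",np.linalg.norm(d),"yaw",np.degrees(np.arctan2(d[1],d[0])),"ctr",(p+q)/2)
print("collar ctr",onz(w0,*C(296,285),.087))
E
```

```text
clock: 20.98
tool_pos: [0.4588, 0.1565, 0.223]
orientation: [-180.0, -0.0, -33.4]
force: [0.7, 0.1, 0.5]
opening: 0.0523
mean diff 2.744927536231884 ((-0.22546594979849033, 0.6499292782571118), 0.9736176154348586)
bar len 0.05496226675937277 yaw -25.82211854929552 ctr [0.51827603 0.11591934 0.124     ]
collar ctr [0.51879795 0.11557867 0.087     ]
```

View pics/w9c.png

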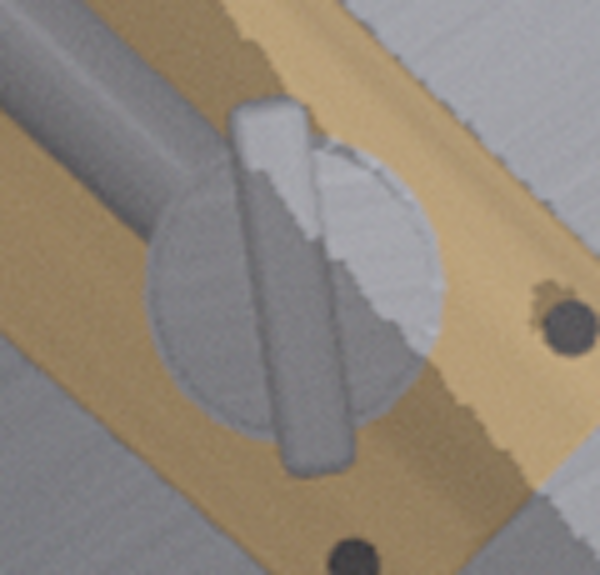

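The handle hasn't moved in the second or so since release. It is concentric with the tower, and its apparent size and bar position fit a seated, upright collar. Handing in.

```bash
python3 -c "
from plant import ctrl
print(ctrl.close_job())"
```

```text
the job is handed in; nothing more can be done
None
```

The spare handle is screwed down onto the open tower and was still in place when I handed in, at about 21 s of the 54 s allowed. The hand-in gave no verdict.

- **Finding the thread:** The wrist camera could see the three flights down the bore. I turned the handle so its lugs were over the gaps and lowered it. The only resistance was the washer's soft push, about 4.5 N with the collar about 1.2 mm above the rim.
- **Screwing home:** I turned the tool clockwise about 75° in small steps, following the thread down. Torque built up steadily at the end to about 0.64 N m, with no more than about 8 N vertical force on the tool. At that point the tool height put the collar at the rim's height.
- **Checks after release:** The collar is concentric with the tower to about 1 mm and looks flat and upright. A picture about a second later showed it had not turned or risen. The robot was clear of everything, and I touched none of the bystanders.

**Less certain points:**
- The bar sat about 7° back from the tool's final angle after release. I read this as the rubber bed unwinding, which would be about 6° at that torque, plus a little slip in the grip.
- Sideways moments reached about 1.4 N m while tightening, probably from the handle sitting slightly crooked in the grip. They vanished on release.
- I judged the final height from the tool reading and pictures only, with no separate touch check.

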